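# Chock the lying jar on the pitched ledge and free the mug

### The job

On the pegboard's ledge, which slopes down away from the board, the big glass jar lies on its side and is kept from rolling off only by the mug and the tin it leans on. Pick up the rubber wedge from the counter, slide it tip first up the ledge under the middle of the jar's low side, pushing the jar up with it until you feel the jar come firmly up against the board - it is glass, so press it home gently and do not force it - and let go of the wedge. Then, with the wedge alone holding the jar, lift the mug off the ledge and set it down gently, upright, in the middle of the cork coaster; leave the tin, the bin, the bowl and what hangs on the board as they are.

Things in the scene. Friction and masses are not known exactly. Their poses are not given: they have to be found in the camera images.
- board: White pegboard, 560 x 370 mm, fixed on a pale blue half-wall. Origin on the counter, straight below the ledge's upper edge; x into the wall, y along it towards the bin, z up. Its upright face is square to x, but its spacers vary: the face lies somewhere from 22 mm behind to 4 mm in front of the origin (unmeasured). It is rigid. Spoon and funnel hang above 230 mm, within 100 mm of it, y 110 to 290 mm.
- ledge_mid (a point): Point on the ledge's top surface, half-way down its depth, level with the jar's middle. White shelf, fixed, 18 mm thick, 235 mm deep, y from -180 to +310 mm, no lip, pitched 6 degrees (0.105 rad). x points up the slope to the board, y along the ledge to the bin, z square out. Upper edge 115 mm above the counter. At y 193 to 303 mm stands a clear tilt-out bin, 120 mm deep, 115 mm high, shut.
- jar_center (a point): Centre of the closed amber glass jar's round body, on its axis. It lies on its side along the ledge; the point's y is its axis, towards the black lid. Body: straight cylinder, 84 mm diameter, 230 mm long (115 mm each way); lid 66 mm in diameter, ending 145 mm from the centre. 0.55 to 0.9 kg. Leans loosely on mug and tin.
- jar: The same jar; origin = jar_center. Pushing it up the ledge with the wedge takes about 2 to 7 N; once it meets the board the push climbs with every further mm. About 11 to 16 N of push in all seats it firmly (2.5 N or more must reach the board for a moment); over 15 N between jar and board is forcing it. Let go, the wedge stays put by friction.
- wedge_heel (a point): Where to grip the black rubber wedge: in its thick end (heel), mid-width, 20 mm above the underside; sides 44 mm apart. x points to the thin tip, z up. The heel is 40 mm high, flat-topped from 15 mm behind to 15 mm in front of this point; then a 29.6 degree ramp falls over 65 mm to the tip, 3 mm high, 80 mm in front of this point. Starts flat on the counter.
- wedge: The same wedge, 95 mm long, 44 mm wide, 125 g; origin mid-underside, 32.5 mm in front of the heel point and 20 mm below it, x to the tip. Rubber, friction about 1: slide it with only a few N of downward press, as over 30 N on the ledge while it bears on the jar is forcing it. With its underside on the ledge, the ramp meets the jar when the tip is 16 mm short of the jar's axis, measured along the slope.
- mug_center (a point): Centre of the orange ceramic mug, half-way up. Straight sides, 66 mm outer diameter, 80 mm high, wall 4 mm, 260 g, open top. Its loop handle sticks out 29 mm along the point's -x, which points down the ledge within 0.5 rad. It stands square on the slope against the jar's low side, 106 mm to one or the other side of the jar's middle.
- mug: The same mug; origin at the centre of its underside, z up through its mouth.
- tin_center (a point): Centre, half-way up, of the closed metal tin: a cylinder 66 mm in diameter and 64 mm high, 400 g, standing on the ledge against the jar's low side, 106 mm from the jar's middle on the other side from the mug. Stays where it is.
- tin: The same tin; origin at the centre of its underside.
- ledge: The same ledge; origin on its top surface at the upper edge, 117.5 mm up the slope from ledge_mid, same axes.
- coaster: Round cork coaster fixed on the counter, 110 mm in diameter, 6 mm thick; origin at the centre of its underside.
- bowl: White ceramic bowl, 120 mm across and 50 mm high, standing loose on the counter; origin at the centre of its underside. Leave it.
Not all that is in view belongs to the job. Of the things that look like the wedge, take the one that is nearest to the robot's base at the start.

How it is judged:
By the outcome, as a careful person would: the job done as asked, in the order asked, and still so for the second after the job is handed in, with the robot touching nothing.
It also fails if it takes over 72 s, if anything falls off the work surface, if the arm or the gripper's body presses on something with over 40 N, if the wrist force passes 120 N, or if a joint passes its speed limit or range.

### The arm

A 6-joint arm with a two-finger parallel gripper is mounted at the origin on the work surface. World frame = base frame: x ahead of the robot, y to its left, z up, the work surface at z = 0. Lengths are in m, angles in rad, forces in N, time in s.
With the tool pointing down it reaches from about 0.35 to 0.775 m from the base axis. Payload 7.3 kg.
Tool frame: the origin (TCP) lies on the centre line of the jaws, within the pads' length; the fingertips stand 11 mm ahead of it and the grasp point (between the pads) lies 8 mm behind it; z points along the fingers, y is the direction in which the jaws open and shut (so a half turn about z gives the same grasp; the last joint's range is limited). The gripper opens to 92 mm and grips with 3 to 60 N. Pads are 19 mm wide; open, the fingers measure 130 mm over their backs; the gripper's body (75 mm by 190 mm) begins 47 mm behind the grasp point.
Start: joints at [0.958, 0.342, 1.524, -0, 1.275, -0.146], TCP at [0.236, 0.469, 0.238] pointing down, gripper open.
Joint ranges: [-2.53, 2.53], [-0.77, 2.02], [0.04, 2.7], [-1, 4.14], [0.28, 2.66], [-3.11, 3.11]. Speed limits (rad/s): [2.57, 2.57, 3.14, 3.14, 3.14, 3.14].

### API

Orientations are given as [roll, pitch, yaw] about the fixed x, y, z axes, in that order (R = Rz(yaw) Ry(pitch) Rx(roll)).
In Python, from cell import robot gives the robot as it stands.
- The arm moves only by the tool jog_arm, never from a script. Its argument "deltas" is one flat list of numbers, 6 for each row, row after row: the shift along the world's x, y, z in units of 0.1 m (1.0 is 0.1 m), then the turn, a rotation vector about the world's x, y, z in units of 90 degrees (1.0 is 90 degrees). A call has 1 to 5 rows; each row is the pose to reach, as a shift and turn from the pose commanded when the call began; what a row does not reach only later rows make up. A row lasts 1/12 s, in which the tool goes at most 41.7 mm and 7.16 degrees, less where a joint would pass 70% of its speed; a pose out of reach is approached as far as the arm can. A call with a number of a shift or a turn outside -1 to 1 is refused whole. A call with a gripper value outside its range is refused whole. "claw" is the opening, from 0 (shut) to 1 (fully open), set as the call begins (left out, the last holds). The fingers move at their own pace and stop on an object; "newtons" is the grip in N (left out, the last holds). Time passes only in rows, so rows that repeat a pose let the fingers close. It gives the time, the measured TCP pose, the force and the opening at its end, in the units of the state.
- robot.observe(): the state, without advancing time (a new reading comes with each control period).
- robot.read_camera(name): name is "scene" or "top"; returns the picture (384x512x3 uint8, red, green, blue); there is no depth.
- robot.camera_params(name): a dict with "fx", "fy", "cx", "cy" (pixels), "k1" (the pictures are not rectified: a ray, as slopes to the right and down, at radius r is drawn at 1 + k1 r^2 times it, then the intrinsics apply), "R" (3x3) and "t" (3): a world point X has camera coordinates R X + t. Camera axes: x right, y down, z forward; pixel columns grow to the right and rows downward; lengths in m; the calibration is good to about 2 mm. A picture is of the moment at which its call begins. camera_params takes no time and is no camera call.
- robot.hand_in(): hands the job in, once; it reports no verdict.
The state is a dict: "time": time; "qpos": joint angles; "qvel": joint speeds; "joint_efforts": joint torques, N m; "tool_pos": TCP position; "tool_rot": TCP orientation; "contact_force": force on the tool from outside, world axes, zero at the start; "torque": the same for the moment, N m; "opening": finger opening in m.
Only numpy, scipy, OpenCV 4.12 (cv2) and the standard library are available. Lean on these libraries where they do the work, as an engineer would, in place of code of your own. Each camera call takes 0.05 s, during which the arm holds its last target. There are 200 camera calls.

## Working session

There is one attempt and no reset: what is moved stays moved. The work goes in short steps, Python scripts to look and compute and a tool call to move; the robot and the scene stay as the last step left them, time stands still between calls to the robot, and variables do not carry over. Pictures are saved under pics/ and viewed, about 8 in all and at most 12, crops included, and the job is handed in when it is done.

Besides the shell and the picture viewer there is one more tool, called after ">>>" by a JSON object that holds its "api" and its "payload", one argument or row to a line. jog_arm: Moves the arm, as the interface text tells. Its arguments: {"type":"object","properties":{"deltas":{"type":"array","items":{"type":"number"}},"claw":{"type":"number"},"newtons":{"type":"number"}},"required":["deltas"]}

```bash
mkdir -p pics; ls; python3 - <<'E'
from cell import robot
import cv2,numpy as np
for n in("scene","top"):
    im=robot.read_camera(n); cv2.imwrite(f"pics/{n}0.png",cv2.resize(im[:,:,::-1],(800,600),interpolation=cv2.INTER_CUBIC)); np.save(f"pics/{n}0.npy",im)
    p=robot.camera_params(n); print(n,{k:np.round(v,4).tolist() for k,v in p.items()})
print(robot.observe())
E
```

```text
pics
scene {'fx': 459.069, 'fy': 459.069, 'cx': 254.8906, 'cy': 190.7996, 'k1': -0.0837, 'R': [[-0.1571, 0.9876, -0.0047], [0.7391, 0.1144, -0.6638], [-0.655, -0.1078, -0.7479]], 't': [0.1073, -0.3552, 1.7477]}
top {'fx': 440.0402, 'fy': 440.0402, 'cx': 250.8369, 'cy': 194.2688, 'k1': -0.0975, 'R': [[-0.0159, -0.9997, -0.0179], [-0.9878, 0.0185, -0.1544], [0.1547, 0.0153, -0.9878]], 't': [-0.0085, 0.5729, 1.2865]}
{'time': 0.1, 'qpos': array([ 9.57998136e-01,  3.42704773e-01,  1.52490267e+00, -1.41029078e-05,
        1.27542033e+00, -1.45981262e-01]), 'qvel': array([-0.00012577, -0.00243469, -0.00223377,  0.00110464, -0.00010369,
       -0.00094583]), 'joint_efforts': array([ 9.79253055e-04, -4.32007062e+01, -2.44691670e+01,  7.18946778e-02,
        5.26417291e-02, -7.29627686e-05]), 'tool_pos': array([0.23604821, 0.4685544 , 0.23709418]), 'tool_rot': array([-3.14017084e+00, -1.95413403e-04,  2.67477970e+00]), 'contact_force': array([ 0.25814708,  0.20961259, -0.1296633 ]), 'torque': array([ 0.0319994 , -0.03085665,  0.00900026]), 'opening': 0.09229065901813985}
```

View pics/scene0.png

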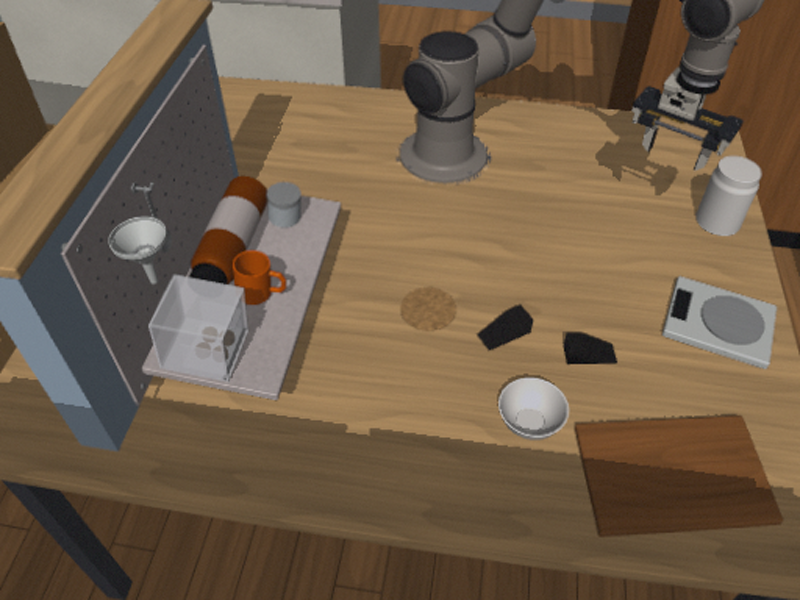

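View pics/top0.png

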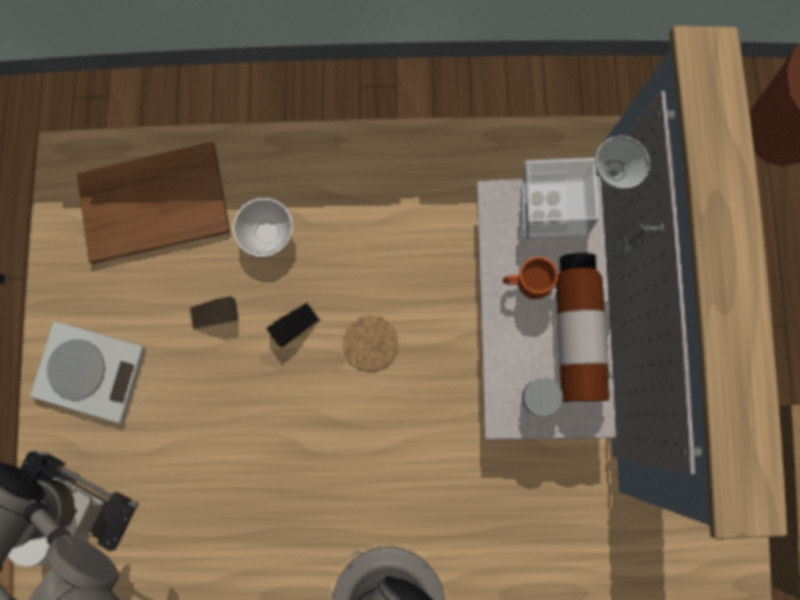

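```bash
cat > h.py <<'E'
import numpy as np,cv2
from cell import robot
def P(n):
    p=robot.camera_params(n); return {k:np.array(v,float) for k,v in p.items()}
def ray(n,uv):
    p=P(n); d=(np.array(uv,float)-[p["cx"],p["cy"]])/[p["fx"],p["fy"]]
    s=d.copy()
    for _ in range(20): s=d/(1+p["k1"]*(s@s))
    v=p["R"].T@np.r_[s,1]; return -p["R"].T@p["t"], v/np.linalg.norm(v)
def plane(n,uv,z=None,pt=None,nrm=(0,0,1)):
    o,v=ray(n,uv); pt=np.array([0,0,z]) if pt is None else np.array(pt); nrm=np.array(nrm)
    return o+v*((pt-o)@nrm)/(v@nrm)
def tri(uvs,uvt):
    (o1,a),(o2,b)=ray("scene",uvs),ray("top",uvt)
    s=np.linalg.lstsq(np.c_[a,-b],o2-o1,rcond=None)[0]
    p,q=o1+a*s[0],o2+b*s[1]; return (p+q)/2,np.linalg.norm(p-q)
def proj(n,X):
    p=P(n); c=p["R"]@np.array(X)+p["t"]; s=c[:2]/c[2]; s=s*(1+p["k1"]*(s@s)); return s*[p["fx"],p["fy"]]+[p["cx"],p["cy"]]
def crop(im,x0,y0,w,h,k): return cv2.resize(im[y0:y0+h,x0:x0+w],None,fx=k,fy=k,interpolation=cv2.INTER_CUBIC)[:,:,::-1]
E
python3 - <<'E'
from h import *
s=np.load("pics/scene0.npy");t=np.load("pics/top0.npy")
a=crop(s,300,190,100,50,8); b=crop(t,118,180,100,50,8)
cv2.imwrite("pics/w0.png",np.clip(np.vstack([a[:290],b[:300]])*1.0*1.6,0,255))
a=crop(t,300,95,100,190,3); b=crop(s,90,100,135,160,3.5)
L=np.zeros((570,780,3),np.uint8);L[:,:300]=a;L[:560,300:300+472]=b[:,:472]
cv2.imwrite("pics/l0.png",L)
A=.64
for uv in [(478,181),(486,439)]: print("front",plane("top",np.array(uv)*A,.0904))
for uv in [(340,202),(277,397)]: print("front s",plane("scene",np.array(uv)*A,.0904))
print(plane("top",np.array((613,437))*A,.115),plane("scene",np.array((145,372))*A,.115))
for uv in[(370,343)]:print("coaster",plane("top",np.array(uv)*A,.006),plane("scene",np.array((428,308))*A,.006))
E
```

```text
front [ 0.80125241 -0.1887486   0.0904    ]
front [ 0.31307687 -0.18617211  0.0904    ]
front s [ 0.31891078 -0.18033772  0.0904    ]
front s [ 0.80884302 -0.18059264  0.0904    ]
[ 0.31212723 -0.41188235  0.115     ] [ 0.81181236 -0.40340497  0.115     ]
coaster [0.50058231 0.02675882 0.006     ] [0.50742889 0.03120201 0.006     ][ WARN:0@0.436] global loadsave.cpp:1063 imwrite_ Unsupported depth image for selected encoder is fallbacked to CV_8U.
```

View pics/w0.png

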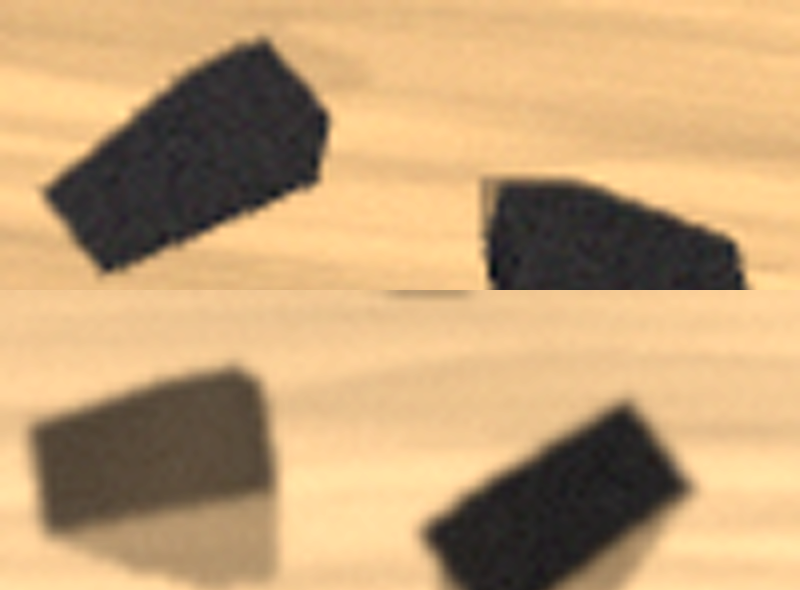

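View pics/l0.png

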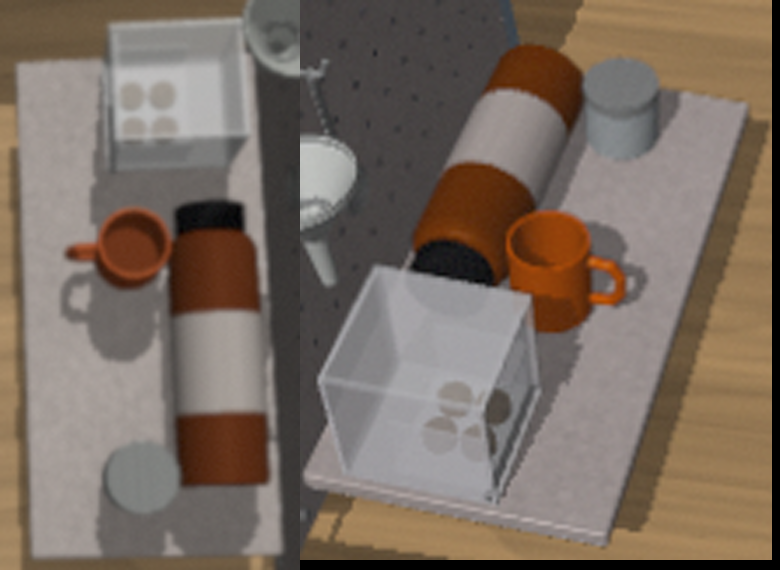

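```bash
python3 - <<'E'
from h import *
np.set_printoptions(precision=4,suppress=True)
s=np.load("pics/scene0.npy");t=np.load("pics/top0.npy")
tc=[(306,115.7),(310.7,280.3),(393.7,279.3)]; sc=[(177.7,253.1),(217.7,129.1),(91.4,236)]
print("tri FF,FN",tri(sc[0],tc[0]),tri(sc[1],tc[1])); 
print("UN top",plane("top",tc[2],.115),"UF scene",plane("scene",sc[2],.115))
def blobs(im,f,roi,n,mn=40):
    m=f(im.astype(int)).astype(np.uint8); k=np.zeros_like(m);x,y,w,h=roi;k[y:y+h,x:x+w]=1
    cs,_=cv2.findContours(m*k,cv2.RETR_EXTERNAL,cv2.CHAIN_APPROX_NONE)
    return sorted([c for c in cs if cv2.contourArea(c)>mn],key=cv2.contourArea)[::-1][:n]
dark=lambda i:i.sum(2)<110
for nm,im,roi in(("scene",s,(300,190,45,40)),("top",t,(165,185,50,45))):
    for c in blobs(im,dark,roi,1):
        q=cv2.approxPolyDP(c,2.0,True)[:,0]; print(nm,q.tolist())
        for u in q: print(plane(nm,u,0),plane(nm,u,.04))
cork=lambda i:(i[:,:,0]-i[:,:,2]>50)
for nm,im,c in(("top",t,(237,220)),("scene",s,(274,197))): print(nm,im[c[1],c[0]],im[c[1],c[0]+30])
org=lambda i:(i[:,:,0]>2.2*i[:,:,1])&(i[:,:,0]>70)
for nm,im,roi in(("scene",s,(110,100,90,110)),("top",t,(310,155,90,110))):
    for c in blobs(im,org,roi,4):print(nm,cv2.boundingRect(c),cv2.contourArea(c),cv2.minAreaRect(c))
E
```

```text
tri FF,FN (array([ 0.8026, -0.1859,  0.0849]), np.float64(0.007616627373278502)) (array([ 0.3144, -0.1834,  0.0871]), np.float64(0.004423617150751466))
UN top [ 0.3131 -0.4159  0.115 ] UF scene [ 0.8061 -0.4096  0.115 ]
scene [[333, 196], [324, 199], [306, 214], [313, 223], [338, 212], [340, 204]]
[0.4698 0.2109 0.    ] [0.5054 0.2076 0.04  ]
[0.4863 0.184  0.    ] [0.5213 0.1817 0.04  ]
[0.5537 0.1342 0.    ] [0.5862 0.1337 0.04  ]
[0.5844 0.1574 0.    ] [0.6158 0.1561 0.04  ]
[0.5314 0.2287 0.    ] [0.5647 0.2248 0.04  ]
[0.499  0.2335 0.    ] [0.5335 0.2294 0.04  ]
top [[195, 195], [172, 210], [179, 220], [202, 204]]
[0.5806 0.1575 0.    ] [0.5743 0.1517 0.04  ]
[0.5344 0.2298 0.    ] [0.5295 0.2219 0.04  ]
[0.5027 0.2074 0.    ] [0.4987 0.2002 0.04  ]
[0.5517 0.1354 0.    ] [0.5463 0.1303 0.04  ]
top [135 106  74] [159 131  96]
scene [127  97  64] [144 116  81]
scene (148, 161, 24, 27) 361.5 ((159.5, 174.0), (26.0, 23.0), 90.0)
```

```bash
cat >> h.py <<'E'
Y0=-0.4155; T=np.deg2rad(6); N=np.array([0,np.sin(T),np.cos(T)])   # ledge upper edge y, normal
def onledge(n,uv,h):   # point at height h square above the ledge -> (world, slope distance from the upper edge)
    p=plane(n,uv,pt=np.array([0,Y0,.115])+h*N,nrm=N); return p,(p-[0,Y0,.115])@[0,np.cos(T),-np.sin(T)]
E
python3 - <<'E'
from h import *
np.set_printoptions(precision=4,suppress=True)
A=lambda u,v:(300+u/3,95+v/3)
B=lambda u,v:(90+(u-300)/3.5,100+v/3.5)
off=-.33
print("cam",[-P(n)["R"].T@P(n)["t"] for n in("scene","top")])
print("mug top",onledge("top",A(135,247),.08),"scene",onledge("scene",B(549,239),.08))
print("tin",onledge("top",A(142,477),.064),onledge("scene",B(621,84),.064))
print("jar bottom",onledge("top",A(225,484),.042),"lid end",onledge("top",A(209,203),.042))
print("jar edges mid(low,high)",onledge("top",A(174,360),.042),onledge("top",A(265,360),.042))
print("handle end",onledge("top",A(66,253),.05))
print("bin front low edge",onledge("top",A(108,165),0),onledge("scene",B(493,502),0))
E
```

```text
cam [array([1.4242, 0.1231, 1.0718]), array([ 0.3668, -0.0387,  1.3591])]
mug top (array([ 0.5932, -0.2782,  0.181 ]), np.float64(0.12960328970557244)) scene (array([ 0.6014, -0.2712,  0.1803]), np.float64(0.13671108686603006))
tin (array([ 0.3859, -0.278 ,  0.1649]), np.float64(0.13157049626332012)) (array([ 0.3942, -0.2713,  0.1642]), np.float64(0.13821851716260017))
jar bottom (array([ 0.378 , -0.3566,  0.151 ]), np.float64(0.05484387111029895)) lid end (array([ 0.6398, -0.3565,  0.151 ]), np.float64(0.054923241515908286))
jar edges mid(low,high) (array([ 0.4929, -0.3163,  0.1468]), np.float64(0.09536319011979194)) (array([ 0.4902, -0.3988,  0.1555]), np.float64(0.01239686432442756))
handle end (array([ 0.5956, -0.2205,  0.1448]), np.float64(0.19084091193966887))
bin front low edge (array([ 0.6913, -0.2723,  0.1   ]), np.float64(0.14395114429390812)) (array([ 0.796 , -0.2691,  0.0996]), np.float64(0.14721828519594227))
```

Black candidates in the scene picture are (505,328) and (590,348). The same two in the top picture are (293,326) and (215,312). The base is at about (390,590) in the top picture, so the first one is nearest. The crop confirms a wedge lying flat, with its tip pointing to the ledge. The jar lies lid toward the bin, the mug (handle downhill) is at the lid end, and the tin is at the other end.

>>> {"api": "jog_arm", "payload": {
  "deltas": [1,-0.9,-0.2,0,0,-0.15,1,-0.9,-0.2,0,0,-0.15,1,-0.9,-0.2,0,0,-0.15,1,-0.9,-0.2,0,0,-0.15],
  "claw": 0.85,
  "newtons": 40
}}

```text
time: 0.43
tool_pos: [0.339, 0.3754, 0.2165]
tool_rot: [-3.139, 0.002, 2.436]
contact_force: [1.3, 0.1, 0.1]
opening: 0.0778
```

>>> {"api": "jog_arm", "payload": {
  "deltas": [1,-0.9,-0.3,0,0,-0.15,1,-0.9,-0.3,0,0,-0.15,1,-0.9,-0.3,0,0,-0.15,1,-0.9,-0.3,0,0,-0.15]
}}

```text
time: 0.77
tool_pos: [0.4389, 0.2855, 0.1863]
tool_rot: [-3.14, 0.001, 2.2]
contact_force: [0.6, 0.7, -0.1]
opening: 0.0779
```

>>> {"api": "jog_arm", "payload": {
  "deltas": [0.87,-0.83,-0.67,0,0,0,0.87,-0.83,-0.67,0,0,0,0.87,-0.83,-0.67,0,0,0,0.87,-0.83,-0.67,0,0,0,0.87,-0.83,-0.67,0,0,0]
}}

```text
time: 1.18
tool_pos: [0.5237, 0.2039, 0.1184]
tool_rot: [-3.138, -0.001, 2.2]
contact_force: [0.4, 0.2, 0.6]
opening: 0.0778
```

```bash
python3 - <<'E'
from h import *
np.set_printoptions(precision=4,suppress=True)
o=robot.observe(); print(o["tool_pos"],o["tool_rot"],o["qpos"],o["contact_force"])
s=robot.read_camera("scene");t=robot.read_camera("top")
c=o["tool_pos"]
print(proj("scene",c),proj("top",c))
cv2.imwrite("pics/g1.png",np.clip(np.vstack([crop(s,270,160,100,75,4),crop(t,140,165,100,75,4)])*1.5,0,255).astype(np.uint8))
E
```

```text
[0.5237 0.2039 0.1184] [-3.1381 -0.0013  2.2004] [ 0.235   0.5294  1.5788 -0.0002  1.0371 -0.3946] [0.4124 0.1541 0.5723]
[334.7808 182.4969] [172.8766 208.6335]
```

View pics/g1.png

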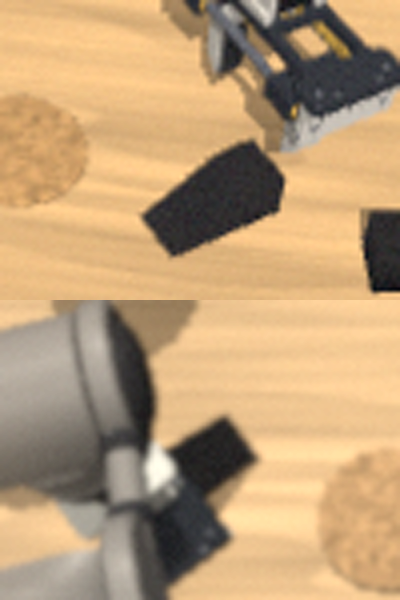

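>>> {"api": "jog_arm", "payload": {
  "deltas": [0,0.02,-0.4,0,0,0,0,0.02,-0.7,0,0,0,0,0.02,-0.89,0,0,0,0,0.02,-0.89,0,0,0,0,0.02,-0.89,0,0,0]
}}

```text
time: 1.7
tool_pos: [0.5224, 0.2093, 0.0323]
tool_rot: [-3.141, -0.0, 2.206]
contact_force: [0.4, -0.3, -0.4]
opening: 0.0782
```

>>> {"api": "jog_arm", "payload": {
  "deltas": [0,0,0,0,0,0,0,0,0,0,0,0,0,0,0,0,0,0,0,0,0,0,0,0,0,0,0,0,0,0],
  "claw": 0.2
}}

```text
time: 2.12
tool_pos: [0.5234, 0.2079, 0.0326]
tool_rot: [3.141, 0.0, 2.204]
contact_force: [-4.6, -2.6, 3.6]
opening: 0.0488
```

>>> {"api": "jog_arm", "payload": {
  "deltas": [0,0,0,0,0,0,0,0,0,0,0,0,0,0,0,0,0,0]
}}

```text
time: 2.37
tool_pos: [0.5225, 0.2074, 0.0323]
tool_rot: [-3.14, -0.001, 2.203]
contact_force: [-4.5, -1.5, 7.3]
opening: 0.0438
```

>>> {"api": "jog_arm", "payload": {
  "deltas": [0,0,0,0,0,0,0,0,0,0,0,0,0,0,-0.03,0,0,0,0,0,-0.03,0,0,0],
  "claw": 0.6
}}

```text
time: 2.7
tool_pos: [0.5232, 0.2078, 0.0282]
tool_rot: [-3.141, -0.0, 2.203]
contact_force: [-0.3, -0.8, 0.5]
opening: 0.0546
```

>>> {"api": "jog_arm", "payload": {
  "deltas": [0,0,0,0,0,0,0,0,0,0,0,0,0,0,0,0,0,0,0,0,0,0,0,0,0,0,0,0,0,0],
  "claw": 0.2
}}

```text
time: 3.12
tool_pos: [0.5232, 0.2078, 0.0286]
tool_rot: [-3.141, -0.0, 2.204]
contact_force: [0.1, -0.1, -1.4]
opening: 0.0438
```

>>> {"api": "jog_arm", "payload": {
  "deltas": [0,0,0.2,0,0,0,0,0,0.5,0,0,0,0,0,0.9,0,0,0,0,0,0.9,0,0,0,0,0,0.9,0,0,0]
}}

```text
time: 3.53
tool_pos: [0.5247, 0.2083, 0.1211]
tool_rot: [3.136, 0.002, 2.204]
contact_force: [0.4, 0.1, -1.2]
opening: 0.0436
```

```bash
python3 - <<'E'
from h import *
np.set_printoptions(precision=4,suppress=True)
s=robot.read_camera("scene");t=robot.read_camera("top")
o=robot.observe(); print(o["tool_pos"],o["tool_rot"],o["contact_force"],o["opening"])
cv2.imwrite("pics/g2.png",np.clip(np.vstack([crop(s,270,130,100,75,4),crop(t,140,165,100,75,4)])*1.5,0,255).astype(np.uint8))
E
```

```text
[0.5226 0.2077 0.1181] [-3.1405 -0.0005  2.2036] [-0.1948 -0.7574 -1.696 ] 0.04384127322086596
```

View pics/g2.png

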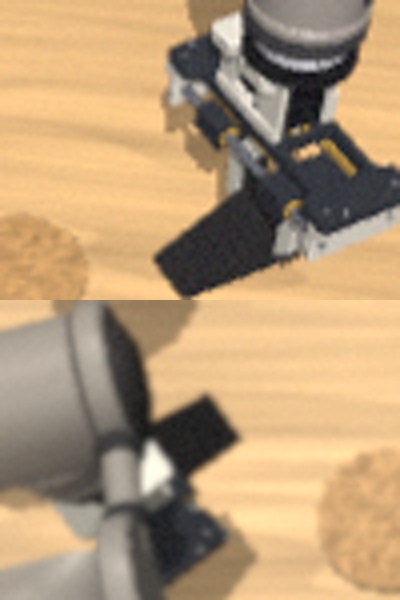

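```bash
python3 - <<'E'
from h import *
np.set_printoptions(precision=4,suppress=True)
# scene first corner = near base side(-x)
a,e1=tri((308.75,195),(200,199.25)); b,e2=tri((316.25,204.25),(193,188.25))
m=(a+b)/2; print(a,b,e1,e2,m)
c=np.array([.5226,.2077,.1181]); ax=np.array([np.cos(2.2036-np.pi),np.sin(2.2036-np.pi)])
ax=np.array([np.cos(2.2036-np.pi),np.sin(2.2036-np.pi)]); print(ax,(m-c)[:2]@ax,(m-c)[:2]@[-ax[1],ax[0]],m[2]-c[2])
E
```

```text
[0.5539 0.1327 0.0862] [0.5867 0.1548 0.0878] 0.004929020492073329 0.00785574218090728 [0.5703 0.1437 0.087 ]
[ 0.5914 -0.8064] 0.0797664904596317 0.0006229959071459609 -0.031094184945977557
```

>>> {"api": "jog_arm", "payload": {
  "deltas": [-0.1,-0.4,0.6,0,0,-0.2,-0.1,-0.9,0.6,0,0,-0.2,-0.1,-0.9,0.6,0,0,-0.2,-0.1,-0.9,0.6,0,0,-0.2]
}}

```text
time: 3.97
tool_pos: [0.5134, 0.1138, 0.1794]
tool_rot: [-3.142, 0.002, 1.883]
contact_force: [0.8, 0.4, -0.6]
opening: 0.0435
```

>>> {"api": "jog_arm", "payload": {
  "deltas": [-0.1,-1,0,0,0,-0.203,-0.1,-1,0,0,0,-0.203,-0.1,-1,0,0,0,-0.203,-0.1,-1,0,0,0,-0.203]
}}

```text
time: 4.3
tool_pos: [0.5022, 0.0149, 0.177]
tool_rot: [-3.138, 0.001, 1.564]
contact_force: [0.3, -0.4, -1.2]
opening: 0.0438
```

>>> {"api": "jog_arm", "payload": {
  "deltas": [-0.08,-1,0,0,0,0,-0.08,-1,0,0,0,0,-0.08,-1,0,0,0,0,-0.08,-1,0,0,0,0]
}}

```text
time: 4.63
tool_pos: [0.4948, -0.0844, 0.1773]
tool_rot: [-3.139, -0.0, 1.569]
contact_force: [0.2, 1.2, -1.9]
opening: 0.0441
```

>>> {"api": "jog_arm", "payload": {
  "deltas": [0,-0.35,0,0,0,0,0,-0.7,0,-0.067,0,0,0,-1,0,-0.067,0,0,0,-1,0,-0.067,0,0,0,-1,0,-0.067,0,0]
}}

```text
time: 5.05
tool_pos: [0.4951, -0.1814, 0.1774]
tool_rot: [-3.14, 0.103, 1.571]
contact_force: [-0.4, -0.5, -0.8]
opening: 0.0441
```

>>> {"api": "jog_arm", "payload": {
  "deltas": [0,-0.2,0,0,0,0,0,-0.4,0,0,0,0,0,-0.4,0,0,0,0,0,-0.4,0,0,0,0,0,-0.4,0,0,0,0]
}}

```text
time: 5.47
tool_pos: [0.4952, -0.2203, 0.1781]
tool_rot: [-3.141, 0.104, 1.572]
contact_force: [0.0, 0.0, -1.7]
opening: 0.0441
```

```bash
python3 - <<'E'
from h import *
np.set_printoptions(precision=4,suppress=True)
s=robot.read_camera("scene");t=robot.read_camera("top")
o=robot.observe(); print(o["time"],o["tool_pos"],o["tool_rot"],o["contact_force"],o["opening"],o["qpos"])
np.save("pics/s3.npy",s);np.save("pics/t3.npy",t)
cv2.imwrite("pics/g3.png",np.clip(np.hstack([crop(s,90,80,140,140,2.8),crop(t,280,130,140,140,2.8)])*1.3,0,255).astype(np.uint8))
E
```

```text
5.5667 [ 0.4953 -0.2206  0.1784] [-3.1411  0.1043  1.572 ] [ 0.1626  0.3881 -1.2627] 0.04398571570944833 [-0.5085  0.4081  1.6024 -0.1034  1.0827 -0.4634]
```

View pics/g3.png

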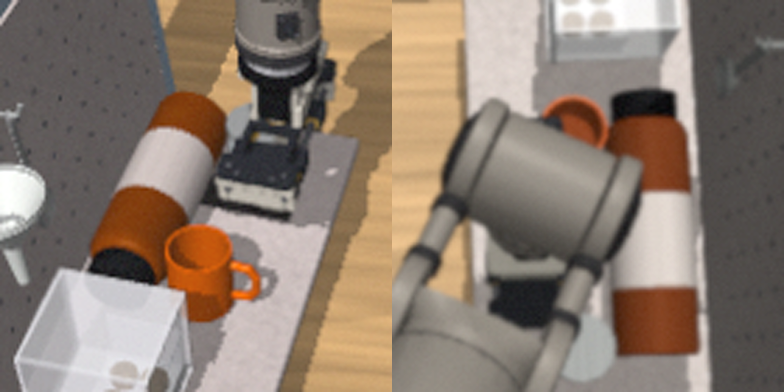

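>>> {"api": "jog_arm", "payload": {
  "deltas": [0,0,-0.2,0,0,0,0,0,-0.35,0,0,0,0,0,-0.47,0,0,0,0,0,-0.47,0,0,0,0,0,-0.47,0,0,0]
}}

```text
time: 5.98
tool_pos: [0.4951, -0.2213, 0.1315]
tool_rot: [-3.141, 0.104, 1.572]
contact_force: [-0.2, 0.4, -0.8]
opening: 0.044
```

>>> {"api": "jog_arm", "payload": {
  "deltas": [0,0,-0.01,0,0,0,0,0,-0.02,0,0,0,0,0,-0.03,0,0,0,0,0,-0.04,0,0,0,0,0,-0.05,0,0,0]
}}

```text
time: 6.4
tool_pos: [0.4954, -0.2222, 0.127]
tool_rot: [3.141, 0.106, 1.57]
contact_force: [-0.7, 0.2, -1.7]
opening: 0.0436
```

>>> {"api": "jog_arm", "payload": {
  "deltas": [0,0,-0.01,0,0,0,0,0,-0.02,0,0,0,0,0,-0.025,0,0,0,0,0,-0.025,0,0,0]
}}

```text
time: 6.73
tool_pos: [0.4952, -0.2221, 0.1241]
tool_rot: [-3.141, 0.105, 1.571]
contact_force: [0.5, -0.2, -0.9]
opening: 0.0434
```

>>> {"api": "jog_arm", "payload": {
  "deltas": [0,0,-0.01,0,0,0,0,0,-0.01,0,0,0]
}}

```text
time: 6.9
tool_pos: [0.4953, -0.2222, 0.1232]
tool_rot: [3.141, 0.105, 1.571]
contact_force: [-0.5, 0.5, -1.0]
opening: 0.044
```

>>> {"api": "jog_arm", "payload": {
  "deltas": [0,0,-0.01,0,0,0,0,0,-0.01,0,0,0]
}}

```text
time: 7.07
tool_pos: [0.4953, -0.2222, 0.1232]
tool_rot: [3.141, 0.106, 1.57]
contact_force: [-2.2, 1.4, 6.8]
opening: 0.0435
```

>>> {"api": "jog_arm", "payload": {
  "deltas": [0,0,0.005,0,0,0,0,-0.05,0.01,0,0,0,0,-0.1,0.016,0,0,0,0,-0.15,0.021,0,0,0,0,-0.15,0.021,0,0,0]
}}

```text
time: 7.48
tool_pos: [0.4956, -0.2376, 0.1248]
tool_rot: [3.141, 0.105, 1.57]
contact_force: [-0.6, 2.5, 4.4]
opening: 0.044
```

>>> {"api": "jog_arm", "payload": {
  "deltas": [0,-0.04,0.004,0,0,0,0,-0.08,0.009,0,0,0,0,-0.12,0.014,0,0,0,0,-0.12,0.014,0,0,0]
}}

```text
time: 7.82
tool_pos: [0.4955, -0.2494, 0.1261]
tool_rot: [3.141, 0.105, 1.57]
contact_force: [-0.8, 3.5, 5.7]
opening: 0.0439
```

>>> {"api": "jog_arm", "payload": {
  "deltas": [0,-0.02,0.002,0,0,0,0,-0.04,0.004,0,0,0,0,-0.06,0.006,0,0,0]
}}

```text
time: 8.07
tool_pos: [0.4954, -0.2542, 0.1266]
tool_rot: [3.141, 0.104, 1.571]
contact_force: [0.4, 7.0, 7.8]
opening: 0.0438
```

>>> {"api": "jog_arm", "payload": {
  "deltas": [0,-0.02,0.002,0,0,0,0,-0.04,0.004,0,0,0,0,-0.06,0.006,0,0,0]
}}

```text
time: 8.32
tool_pos: [0.4954, -0.2595, 0.1271]
tool_rot: [3.141, 0.103, 1.57]
contact_force: [1.3, 13.2, 9.0]
opening: 0.0436
```

>>> {"api": "jog_arm", "payload": {
  "deltas": [0,0,0.006,0,0,0,0,0,0.006,0,0,0]
}}

```text
time: 8.48
tool_pos: [0.4951, -0.2604, 0.1272]
tool_rot: [-3.141, 0.104, 1.571]
contact_force: [-0.0, 6.0, 2.7]
opening: 0.0437
```

>>> {"api": "jog_arm", "payload": {
  "deltas": [0,-0.01,0.002,0,0,0,0,-0.02,0.003,0,0,0,0,-0.02,0.003,0,0,0]
}}

```text
time: 8.73
tool_pos: [0.495, -0.2623, 0.1275]
tool_rot: [-3.141, 0.104, 1.571]
contact_force: [0.4, 5.9, 2.8]
opening: 0.044
```

>>> {"api": "jog_arm", "payload": {
  "deltas": [0,-0.015,0.0016,0,0,0,0,-0.03,0.0031,0,0,0,0,-0.045,0.0047,0,0,0,0,-0.06,0.0063,0,0,0]
}}

```text
time: 9.07
tool_pos: [0.4949, -0.2679, 0.1281]
tool_rot: [-3.141, 0.103, 1.571]
contact_force: [-0.6, 8.0, 3.1]
opening: 0.0438
```

>>> {"api": "jog_arm", "payload": {
  "deltas": [0,-0.015,0.0016,0,0,0,0,-0.03,0.0031,0,0,0,0,-0.03,0.0031,0,0,0]
}}

```text
time: 9.32
tool_pos: [0.495, -0.2714, 0.1284]
tool_rot: [-3.141, 0.104, 1.571]
contact_force: [-0.1, 6.3, 3.3]
opening: 0.0438
```

```bash
cat >> h.py <<'E'
def jarcols(t):   # body's left/right edges in the top picture, rows 240-252 (body end nearest the robot)
    i=t.astype(int); m=(i[:,:,0]>1.8*i[:,:,2])&(i[:,:,0]-i[:,:,2]>35)&(i[:,:,1]<0.75*i[:,:,0]); r=m[238:252,340:410]
    return [(np.where(q)[0].min()+340,np.where(q)[0].max()+340) for q in r if q.any()][::4]
E
python3 - <<'E'
from h import *
t=robot.read_camera("top"); np.save("pics/t4.npy",t)
for a in("pics/top0.npy","pics/t3.npy","pics/t4.npy"): print(jarcols(np.load(a)))
E
```

```text
[(np.int64(360), np.int64(388)), (np.int64(360), np.int64(388)), (np.int64(360), np.int64(388)), (np.int64(361), np.int64(388))]
[(np.int64(360), np.int64(388)), (np.int64(360), np.int64(388)), (np.int64(360), np.int64(388)), (np.int64(361), np.int64(388))]
[(np.int64(368), np.int64(393)), (np.int64(367), np.int64(393)), (np.int64(367), np.int64(393)), (np.int64(366), np.int64(393))]
```

>>> {"api": "jog_arm", "payload": {
  "deltas": [0,-0.015,0.0016,0,0,0,0,-0.03,0.0031,0,0,0,0,-0.03,0.0031,0,0,0]
}}

```text
time: 9.62
tool_pos: [0.495, -0.2743, 0.1287]
tool_rot: [-3.141, 0.104, 1.571]
contact_force: [-0.3, 5.8, 2.9]
opening: 0.0437
```

>>> {"api": "jog_arm", "payload": {
  "deltas": [0,-0.015,0.0016,0,0,0,0,-0.03,0.0031,0,0,0,0,-0.03,0.0031,0,0,0]
}}

```text
time: 9.87
tool_pos: [0.495, -0.2774, 0.1291]
tool_rot: [-3.141, 0.104, 1.571]
contact_force: [-0.9, 5.8, 2.8]
opening: 0.0439
```

>>> {"api": "jog_arm", "payload": {
  "deltas": [0,-0.01,0.001,0,0,0,0,-0.02,0.0021,0,0,0,0,-0.02,0.0021,0,0,0]
}}

```text
time: 10.12
tool_pos: [0.4949, -0.2792, 0.1292]
tool_rot: [-3.141, 0.104, 1.571]
contact_force: [-0.4, 5.9, 3.3]
opening: 0.044
```

>>> {"api": "jog_arm", "payload": {
  "deltas": [0,-0.008,0.0008,0,0,0,0,-0.015,0.0016,0,0,0,0,-0.015,0.0016,0,0,0]
}}

```text
time: 10.37
tool_pos: [0.495, -0.2805, 0.1294]
tool_rot: [-3.141, 0.103, 1.571]
contact_force: [-0.4, 6.4, 3.8]
opening: 0.0432
```

>>> {"api": "jog_arm", "payload": {
  "deltas": [0,-0.008,0.001,0,0,0,0,-0.015,0.0018,0,0,0,0,-0.015,0.0018,0,0,0]
}}

```text
time: 10.62
tool_pos: [0.4949, -0.2821, 0.1296]
tool_rot: [-3.141, 0.103, 1.571]
contact_force: [-0.7, 7.4, 3.8]
opening: 0.0439
```

>>> {"api": "jog_arm", "payload": {
  "deltas": [0,-0.008,0.002,0,0,0,0,-0.015,0.003,0,0,0,0,-0.015,0.003,0,0,0]
}}

```text
time: 10.87
tool_pos: [0.4949, -0.2837, 0.1297]
tool_rot: [-3.14, 0.104, 1.571]
contact_force: [-0.7, 5.5, 1.6]
opening: 0.0436
```

>>> {"api": "jog_arm", "payload": {
  "deltas": [0,-0.01,0.001,0,0,0,0,-0.018,0.0018,0,0,0,0,-0.018,0.0018,0,0,0]
}}

```text
time: 11.12
tool_pos: [0.4949, -0.2855, 0.1299]
tool_rot: [-3.14, 0.104, 1.571]
contact_force: [0.0, 5.8, 2.9]
opening: 0.0437
```

>>> {"api": "jog_arm", "payload": {
  "deltas": [0,-0.01,0.001,0,0,0,0,-0.018,0.0019,0,0,0,0,-0.018,0.0019,0,0,0]
}}

```text
time: 11.37
tool_pos: [0.4949, -0.2873, 0.1301]
tool_rot: [-3.14, 0.104, 1.571]
contact_force: [-1.0, 5.5, 3.0]
opening: 0.0439
```

>>> {"api": "jog_arm", "payload": {
  "deltas": [0,-0.01,0.001,0,0,0,0,-0.018,0.0019,0,0,0,0,-0.018,0.0019,0,0,0]
}}

```text
time: 11.62
tool_pos: [0.4948, -0.2891, 0.1303]
tool_rot: [-3.14, 0.103, 1.571]
contact_force: [0.5, 6.2, 2.5]
opening: 0.0433
```

>>> {"api": "jog_arm", "payload": {
  "deltas": [0,-0.01,0.001,0,0,0,0,-0.018,0.0019,0,0,0,0,-0.018,0.0019,0,0,0]
}}

```text
time: 11.87
tool_pos: [0.4949, -0.2909, 0.1305]
tool_rot: [-3.14, 0.104, 1.571]
contact_force: [-0.3, 6.0, 2.5]
opening: 0.0435
```

>>> {"api": "jog_arm", "payload": {
  "deltas": [0,-0.01,0.001,0,0,0,0,-0.018,0.0019,0,0,0,0,-0.018,0.0019,0,0,0]
}}

```text
time: 12.12
tool_pos: [0.4948, -0.2925, 0.1307]
tool_rot: [-3.14, 0.103, 1.571]
contact_force: [0.1, 6.9, 2.8]
opening: 0.0437
```

>>> {"api": "jog_arm", "payload": {
  "deltas": [0,-0.01,0.001,0,0,0,0,-0.015,0.0016,0,0,0,0,-0.015,0.0016,0,0,0]
}}

```text
time: 12.37
tool_pos: [0.4948, -0.2927, 0.1307]
tool_rot: [-3.14, 0.101, 1.571]
contact_force: [0.4, 11.6, 4.6]
opening: 0.0439
```

>>> {"api": "jog_arm", "payload": {
  "deltas": [0,-0.006,0.0006,0,0,0,0,-0.006,0.0006,0,0,0,0,-0.006,0.0006,0,0,0]
}}

```text
time: 12.62
tool_pos: [0.4948, -0.2928, 0.1307]
tool_rot: [-3.14, 0.1, 1.571]
contact_force: [0.1, 13.2, 5.4]
opening: 0.0437
```

>>> {"api": "jog_arm", "payload": {
  "deltas": [0,0.006,0,0,0,0,0,0.013,0,0,0,0,0,0.013,0,0,0,0]
}}

```text
time: 12.87
tool_pos: [0.4948, -0.2927, 0.1307]
tool_rot: [-3.14, 0.102, 1.571]
contact_force: [0.1, 9.1, 2.6]
opening: 0.0439
```

>>> {"api": "jog_arm", "payload": {
  "deltas": [0,0.01,0,0,0,0,0,0.016,0,0,0,0,0,0.016,0,0,0,0]
}}

```text
time: 13.12
tool_pos: [0.4949, -0.2927, 0.1309]
tool_rot: [-3.141, 0.105, 1.571]
contact_force: [-0.5, 3.6, -0.9]
opening: 0.0437
```

>>> {"api": "jog_arm", "payload": {
  "deltas": [0,0,0,0,0,0,0,0,0,0,0,0,0,0,0,0,0,0,0,0,0,0,0,0],
  "claw": 0.65
}}

```text
time: 13.45
tool_pos: [0.4954, -0.2933, 0.1316]
tool_rot: [3.141, 0.106, 1.57]
contact_force: [-0.2, -0.7, 0.0]
opening: 0.0593
```

>>> {"api": "jog_arm", "payload": {
  "deltas": [0,0,0.05,0,0,0,0,0,0.2,0,0,0,0,0.05,0.5,0,0,0,0,0.1,0.9,0,0,0,0,0.1,0.9,0,0,0]
}}

```text
time: 13.87
tool_pos: [0.4981, -0.2842, 0.2296]
tool_rot: [3.13, 0.113, 1.57]
contact_force: [1.0, -1.5, 0.5]
opening: 0.0599
```

```bash
python3 - <<'E'
from h import *
np.set_printoptions(precision=4,suppress=True)
s=robot.read_camera("scene");t=robot.read_camera("top")
o=robot.observe(); print(o["time"],o["tool_pos"],o["tool_rot"],o["contact_force"],o["opening"],o["qpos"])
np.save("pics/s5.npy",s);np.save("pics/t5.npy",t); print(jarcols(t))
cv2.imwrite("pics/g5.png",np.clip(np.hstack([crop(s,90,80,140,140,2.8),crop(t,280,130,140,140,2.8)])*1.3,0,255).astype(np.uint8))
E
```

```text
13.9667 [ 0.4961 -0.2833  0.2238] [3.1375 0.1081 1.5704] [-0.6251 -0.1112 -1.3651] 0.05966266092790755 [-0.6063  0.4085  1.4674 -0.0927  1.202  -0.5754]
[(np.int64(382), np.int64(400)), (np.int64(380), np.int64(401)), (np.int64(378), np.int64(401)), (np.int64(378), np.int64(401))]
```

View pics/g5.png

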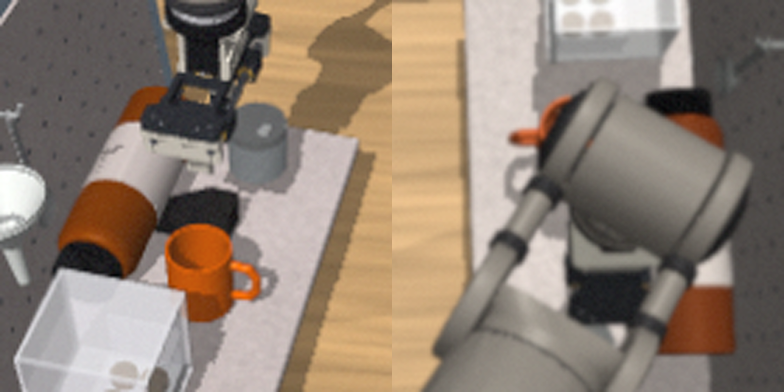

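```bash
python3 - <<'E'
from h import *
from scipy.spatial.transform import Rotation as Ro
np.set_printoptions(precision=4,suppress=True)
s0,t0=np.load("pics/scene0.npy"),np.load("pics/top0.npy")
o=robot.observe(); Rc=Ro.from_euler("xyz",[np.pi,.1047,np.pi/2])
j=Ro.from_rotvec(np.deg2rad(15)*N).apply([1,0,0])
D=Ro.from_rotvec(-np.deg2rad(25)*j)*Ro.from_rotvec(np.deg2rad(15)*N)
Rt=D*Rc; b=-Rt.apply([0,0,1]); print("turn",D.as_rotvec()/(np.pi/2),"b",b,"jaw",Rt.apply([0,1,0]), Rt.as_euler("xyz"))
G=np.array([.597,-.275,.1806])-.018*N
print("TCP grasp",G-.008*b,"hover",G+.072*b, "d hover",(G+.072*b-o["tool_pos"])/.1,"d down",-.08*b/.1)
# body underside corners, ledge coords
for sx in(-.095,.095):
    for sy in(-.0375,.0375):
        c=G+.047*b+sx*Rt.apply([0,1,0])+sy*Rt.apply([1,0,0]); q=c-[0,Y0,.115]
        print("corner x",c[0],"s",q@[0,np.cos(T),-np.sin(T)],"h",q@N)
# on coaster: upright rotation
U=Ro.from_rotvec([T,0,0]); Rp=U*Rt; bp=-Rp.apply([0,0,1]); print("place bp",bp,"TCP at coaster",np.array([.504,.029,.006+.062])-.008*bp)
# mug present?
E
```

```text
turn [-0.2762 -0.019   0.1669] b [-0.1094  0.5007  0.8587] jaw [ 0.9659  0.2574 -0.0271] [-3.1101  0.5373  1.8473]
TCP grasp [ 0.5979 -0.2809  0.1558] hover [ 0.5891 -0.2408  0.2245] d hover [0.9304 0.4246 0.0073] d down [ 0.0875 -0.4006 -0.6869]
corner x 0.5088927718972721 s 0.09464209691247948 h 0.12037125720874765
corner x 0.4912998811363935 s 0.1602996590840874 h 0.08867623040078869
corner x 0.692418678892195 s 0.14381771548195846 h 0.12037125720874768
corner x 0.6748257881313163 s 0.20947527765356636 h 0.08867623040078873
place bp [-0.1094  0.4082  0.9063] TCP at coaster [0.5049 0.0257 0.0607]
```

>>> {"api": "jog_arm", "payload": {
  "deltas": [0.1,0.1,0.2,-0.07,-0.005,0.042,0.2,0.2,0.3,-0.14,-0.01,0.083,0.3,0.25,0.3,-0.2,-0.014,0.125,0.4,0.3,0.3,-0.276,-0.019,0.167,0.4,0.3,0.3,-0.276,-0.019,0.167],
  "claw": 1
}}

```text
time: 14.38
tool_pos: [0.5352, -0.2497, 0.2491]
tool_rot: [-3.106, 0.539, 1.857]
contact_force: [-0.0, 0.5, -0.7]
opening: 0.088
```

>>> {"api": "jog_arm", "payload": {
  "deltas": [0.2,0.06,0,0,0,0,0.4,0.12,-0.2,0,0,0,0.53,0.12,-0.25,0,0,0,0.53,0.12,-0.25,0,0,0,0.53,0.12,-0.25,0,0,0]
}}

```text
time: 14.8
tool_pos: [0.5876, -0.2413, 0.2249]
tool_rot: [-3.107, 0.535, 1.847]
contact_force: [-0.2, -0.4, 0.3]
opening: 0.0916
```

```bash
python3 - <<'E'
from h import *
np.set_printoptions(precision=4,suppress=True)
s=robot.read_camera("scene");t=robot.read_camera("top")
o=robot.observe(); print(o["time"],o["tool_pos"],o["tool_rot"],o["contact_force"],o["opening"],o["qpos"])
print((np.array([.5979,-.2809,.1558])-o["tool_pos"])/.1)
cv2.imwrite("pics/g6.png",np.clip(np.hstack([crop(s,110,80,110,140,3.6),crop(t,290,110,110,140,3.6)])*1.3,0,255).astype(np.uint8))
E
```

```text
14.9 [ 0.5874 -0.2415  0.2264] [-3.1095  0.5366  1.8461] [0.076  0.8151 0.1927] 0.09142570718677488 [-0.2937  0.4551  1.5059 -0.5691  0.9807 -0.2852]
[ 0.1053 -0.394  -0.7057]
```

View pics/g6.png

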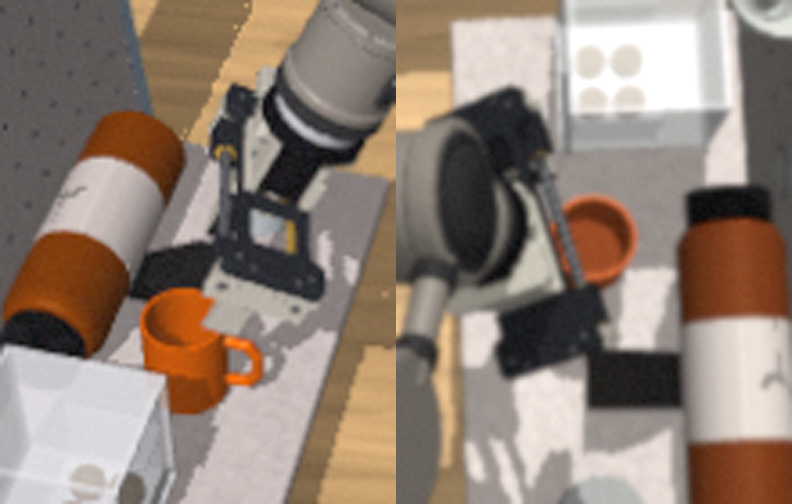

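>>> {"api": "jog_arm", "payload": {
  "deltas": [0.02,-0.1,-0.18,0,0,0,0.05,-0.2,-0.35,0,0,0,0.07,-0.3,-0.52,0,0,0,0.1,-0.38,-0.66,0,0,0,0.1,-0.4,-0.69,0,0,0]
}}

```text
time: 15.32
tool_pos: [0.5965, -0.2821, 0.1555]
tool_rot: [-3.107, 0.535, 1.846]
contact_force: [0.1, 0.5, 0.6]
opening: 0.0915
```

>>> {"api": "jog_arm", "payload": {
  "deltas": [0,0,0,0,0,0,0,0,0,0,0,0]
}}

```text
time: 15.48
tool_pos: [0.598, -0.2811, 0.1585]
tool_rot: [-3.111, 0.538, 1.846]
contact_force: [-0.7, 0.0, 0.1]
opening: 0.0922
```

>>> {"api": "jog_arm", "payload": {
  "deltas": [0,0,0,0,0,0,0,0,0,0,0,0,0,0,0,0,0,0,0,0,0,0,0,0,0,0,0,0,0,0],
  "claw": 0.4,
  "newtons": 25
}}

```text
time: 15.9
tool_pos: [0.5984, -0.2806, 0.1579]
tool_rot: [-3.111, 0.538, 1.847]
contact_force: [-0.9, 1.1, 3.1]
opening: 0.0647
```

>>> {"api": "jog_arm", "payload": {
  "deltas": [0,0,0,0,0,0,0,0,0,0,0,0,0,0,0,0,0,0]
}}

```text
time: 16.15
tool_pos: [0.5984, -0.2807, 0.1579]
tool_rot: [-3.111, 0.538, 1.847]
contact_force: [-2.5, 3.1, 4.6]
opening: 0.0648
```

>>> {"api": "jog_arm", "payload": {
  "deltas": [0,0.01,0.05,0,0,0,0,0.02,0.15,0,0,0,0,0.05,0.3,0,0,0,0,0.1,0.5,0,0,0,0,0.1,0.5,0,0,0]
}}

```text
time: 16.57
tool_pos: [0.6, -0.2709, 0.2119]
tool_rot: [-3.117, 0.541, 1.845]
contact_force: [1.7, -1.0, -1.4]
opening: 0.0645
```

>>> {"api": "jog_arm", "payload": {
  "deltas": [-0.1,0.3,0.1,0,0,0,-0.2,0.6,0.1,0,0,0,-0.3,1,0.1,0,0,0,-0.3,1,0.1,0,0,0]
}}

```text
time: 16.9
tool_pos: [0.5667, -0.1654, 0.2163]
tool_rot: [-3.109, 0.534, 1.851]
contact_force: [-0.1, -0.4, -3.6]
opening: 0.0649
```

>>> {"api": "jog_arm", "payload": {
  "deltas": [-0.1,0.3,0,0.03,0,0,-0.2,0.6,-0.1,0.067,0,0,-0.3,1,-0.2,0.067,0,0,-0.3,1,-0.2,0.067,0,0]
}}

```text
time: 17.23
tool_pos: [0.5358, -0.0662, 0.195]
tool_rot: [-3.139, 0.432, 1.836]
contact_force: [-0.5, -0.5, -3.3]
opening: 0.0645
```

>>> {"api": "jog_arm", "payload": {
  "deltas": [-0.1,0.35,-0.2,0,0,0,-0.2,0.7,-0.4,0,0,0,-0.33,0.95,-0.6,0,0,0,-0.33,0.95,-0.6,0,0,0,-0.33,0.95,-0.6,0,0,0]
}}

```text
time: 17.65
tool_pos: [0.5043, 0.0252, 0.1359]
tool_rot: [-3.138, 0.436, 1.837]
contact_force: [0.1, -0.3, -1.7]
opening: 0.0647
```

```bash
python3 - <<'E'
from h import *
np.set_printoptions(precision=4,suppress=True)
s=robot.read_camera("scene");t=robot.read_camera("top")
np.save("pics/s7.npy",s);np.save("pics/t7.npy",t)
o=robot.observe(); print(o["time"],o["tool_pos"],o["tool_rot"],o["contact_force"],o["opening"],o["qpos"])
print((np.array([.5049,.0257,.0607])-o["tool_pos"])/.1,jarcols(t))
cv2.imwrite("pics/g7.png",np.clip(np.hstack([crop(s,210,110,110,140,3.6),crop(t,180,140,110,140,3.6)])*1.3,0,255).astype(np.uint8))
E
```

```text
17.75 [0.5059 0.0238 0.1376] [3.1405 0.4364 1.8326] [ 0.8102 -0.8458 -1.9097] 0.06466459927151111 [ 0.1511  0.4366  1.7804 -0.5438  0.9473  0.2168]
[-0.0105  0.0185 -0.769 ] [(np.int64(372), np.int64(401)), (np.int64(372), np.int64(401)), (np.int64(373), np.int64(401)), (np.int64(373), np.int64(401))]
```

View pics/g7.png

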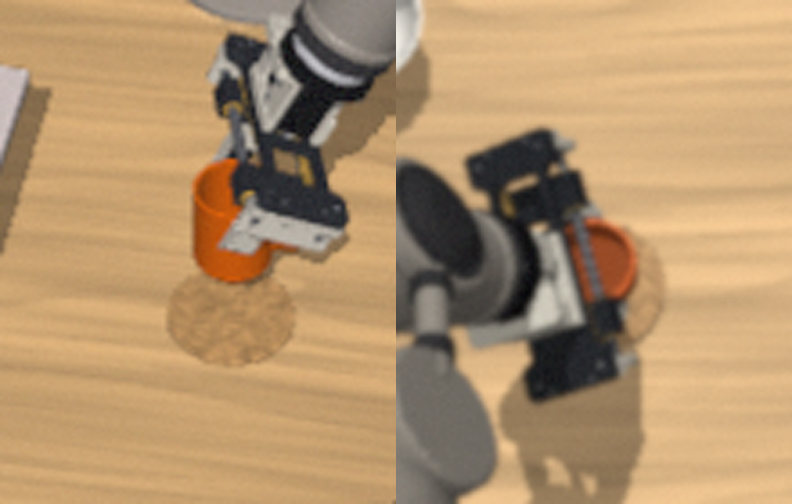

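```bash
python3 - <<'E'
from h import *
np.set_printoptions(precision=4,suppress=True)
s,t=np.load("pics/s7.npy").astype(int),np.load("pics/t7.npy").astype(int)
zr=.163
print("pred rim",proj("scene",[.504,.029,zr]),proj("top",[.504,.029,zr]))
print("meas rim",plane("scene",(274.6,162),zr),plane("top",(235.6,212.5),zr),tri((274.6,162),(235.6,212.5)))
# coaster by colour difference against start picture with gripper away: darker, speckled -> fit ellipse on HSV mask
for n in("scene","top"):
    im=np.load(f"pics/{n}0.npy"); x,y=((250,175) if n=="scene" else (212,195)); r=im[y:y+45,x:x+50].astype(float)
    g=cv2.GaussianBlur(r,(0,0),1.2).sum(2); m=(g<(g[0].mean()+g[g.shape[0]//2-3:g.shape[0]//2+3,20:30].mean())/2).astype(np.uint8)
    c=max(cv2.findContours(m,cv2.RETR_EXTERNAL,cv2.CHAIN_APPROX_NONE)[0],key=cv2.contourArea); e=cv2.fitEllipse(cv2.convexHull(c)); u=np.array(e[0])+[x,y]
    print(n,u,e[1],plane(n,u,.006))
E
```

```text
pred rim [274.7602 159.6958] [233.1294 212.6874]
meas rim [0.5132 0.0297 0.163 ] [0.5044 0.0222 0.163 ] (array([0.505 , 0.0258, 0.1543]), np.float64(0.0062378460128719474))
scene [275.2315 196.7538] (27.680564880371094, 52.04875946044922) [0.5053 0.035  0.006 ]
top [235.8964 221.2714] (35.559688568115234, 38.40188980102539) [0.4952 0.0296 0.006 ]
```

>>> {"api": "jog_arm", "payload": {
  "deltas": [-0.02,0.04,-0.15,0,0,0,-0.04,0.06,-0.35,0,0,0,-0.04,0.06,-0.55,0,0,0,-0.04,0.06,-0.65,0,0,0,-0.04,0.06,-0.65,0,0,0]
}}

```text
time: 18.17
tool_pos: [0.5008, 0.029, 0.071]
tool_rot: [-3.139, 0.436, 1.832]
contact_force: [0.4, -0.1, -1.6]
opening: 0.0642
```

>>> {"api": "jog_arm", "payload": {
  "deltas": [0,0,-0.01,0,0,0,0,0,-0.02,0,0,0,0,0,-0.03,0,0,0,0,0,-0.03,0,0,0]
}}

```text
time: 18.5
tool_pos: [0.5018, 0.0301, 0.0702]
tool_rot: [3.139, 0.436, 1.831]
contact_force: [0.6, 0.7, -2.5]
opening: 0.0643
```

>>> {"api": "jog_arm", "payload": {
  "deltas": [0,0,-0.01,0,0,0,0,0,-0.02,0,0,0,0,0,-0.03,0,0,0,0,0,-0.03,0,0,0]
}}

```text
time: 18.83
tool_pos: [0.5012, 0.0302, 0.0663]
tool_rot: [3.141, 0.436, 1.833]
contact_force: [-0.2, -1.4, -2.7]
opening: 0.0644
```

>>> {"api": "jog_arm", "payload": {
  "deltas": [0,0,-0.007,0,0,0,0,0,-0.015,0,0,0,0,0,-0.015,0,0,0]
}}

```text
time: 19.08
tool_pos: [0.5012, 0.0302, 0.0647]
tool_rot: [3.142, 0.436, 1.833]
contact_force: [0.8, -0.5, -3.1]
opening: 0.0649
```

>>> {"api": "jog_arm", "payload": {
  "deltas": [0,0,-0.01,0,0,0,0,0,-0.01,0,0,0]
}}

```text
time: 19.25
tool_pos: [0.5012, 0.0301, 0.0637]
tool_rot: [3.142, 0.436, 1.833]
contact_force: [-0.6, 0.5, -1.7]
opening: 0.0646
```

>>> {"api": "jog_arm", "payload": {
  "deltas": [0,0,-0.008,0,0,0,0,0,-0.008,0,0,0]
}}

```text
time: 19.42
tool_pos: [0.5013, 0.0302, 0.0633]
tool_rot: [3.141, 0.436, 1.832]
contact_force: [-0.1, 1.3, -1.1]
opening: 0.0646
```

>>> {"api": "jog_arm", "payload": {
  "deltas": [0,0,-0.006,0,0,0,0,0,-0.006,0,0,0]
}}

```text
time: 19.58
tool_pos: [0.5013, 0.0302, 0.0632]
tool_rot: [3.141, 0.437, 1.832]
contact_force: [-2.8, 2.3, 5.0]
opening: 0.0646
```

>>> {"api": "jog_arm", "payload": {
  "deltas": [0,0,0.004,0,0,0,0,0,0.004,0,0,0]
}}

```text
time: 19.75
tool_pos: [0.5013, 0.0302, 0.0632]
tool_rot: [3.141, 0.436, 1.832]
contact_force: [-1.8, 1.8, 3.7]
opening: 0.0646
```

>>> {"api": "jog_arm", "payload": {
  "deltas": [0,0,0,0,0,0,0,0,0,0,0,0,0,0,0,0,0,0,0,0,0,0,0,0,0,0,0,0,0,0],
  "claw": 1
}}

```text
time: 20.17
tool_pos: [0.5013, 0.0301, 0.0629]
tool_rot: [3.141, 0.436, 1.832]
contact_force: [-0.5, 0.9, 0.5]
opening: 0.0904
```

>>> {"api": "jog_arm", "payload": {
  "deltas": [-0.01,0.05,0.11,0,0,0,-0.04,0.15,0.33,0,0,0,-0.08,0.3,0.66,0,0,0,-0.12,0.45,1,0,0,0,-0.12,0.45,1,0,0,0]
}}

```text
time: 20.58
tool_pos: [0.4919, 0.0777, 0.1687]
tool_rot: [3.129, 0.436, 1.83]
contact_force: [0.4, 0.4, 0.0]
opening: 0.0921
```

>>> {"api": "jog_arm", "payload": {
  "deltas": [-0.2,0.4,0.2,0,0,0,-0.4,0.7,0.3,0,0,0,-0.6,1,0.4,0,0,0,-0.6,1,0.4,0,0,0,-0.6,1,0.4,0,0,0]
}}

```text
time: 21.0
tool_pos: [0.4289, 0.1767, 0.2032]
tool_rot: [3.14, 0.436, 1.836]
contact_force: [0.7, 0.4, -0.4]
opening: 0.0918
```

```bash
python3 - <<'E'
from h import *
np.set_printoptions(precision=4,suppress=True)
s=robot.read_camera("scene");t=robot.read_camera("top")
np.save("pics/s8.npy",s);np.save("pics/t8.npy",t)
o=robot.observe(); print(o["time"],o["tool_pos"],o["contact_force"],o["opening"]);print(jarcols(t))
cv2.imwrite("pics/g8.png",np.clip(np.hstack([crop(s,85,85,250,200,1.6),crop(t,200,85,200,200,2)[:320]])*1.3,0,255).astype(np.uint8))
cv2.imwrite("pics/g9.png",np.clip(np.hstack([crop(s,230,130,90,100,4),crop(t,195,170,90,100,4)])*1.3,0,255).astype(np.uint8))
E
```

```text
21.1 [0.4293 0.1747 0.2025] [ 0.6986 -0.3665  0.3   ] 0.0918044474580101
[(np.int64(372), np.int64(401)), (np.int64(372), np.int64(401)), (np.int64(373), np.int64(401)), (np.int64(373), np.int64(401))]
```

View pics/g8.png

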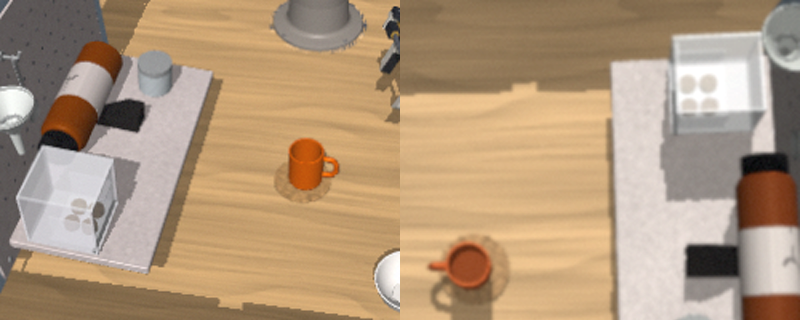

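View pics/g9.png

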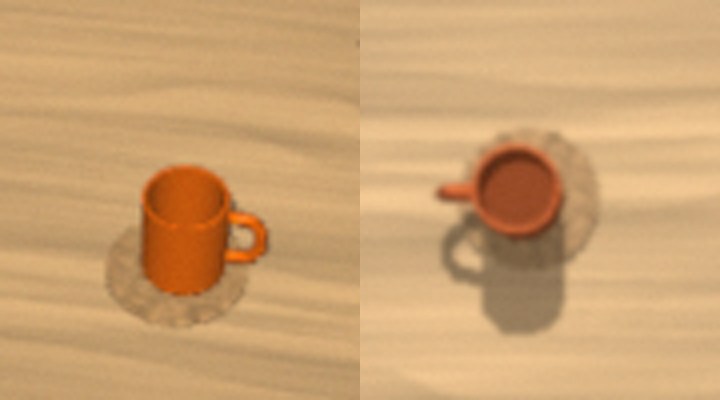

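```bash
python3 - <<'E'
from h import *
np.set_printoptions(precision=4,suppress=True)
for n,c,rim in(("scene",(274,197.8),(276.5,179.3)),("top",(237.5,219.7),(195+158/4,170+190/4))):
    C=plane(n,c,.006);M=plane(n,rim,.086); print(n,C,M,M-C)
s,t=np.load("pics/s8.npy").astype(int),np.load("pics/t8.npy").astype(int)
# mug lowest body edge in scene: orange mask, columns of the body
m=(s[:,:,0]>2.0*s[:,:,1])&(s[:,:,0]>80); r=m[150:215,255:290]
ys,xs=np.nonzero(r); print("cols",xs.min()+255,xs.max()+255,"rows",ys.min()+150,ys.max()+150, [ (y+150,np.nonzero(r[y])[0].min()+255) for y in range(ys.min(),ys.max()+1,4)])
p=(np.array([.5018-.001+.0,.0301+.0033,.006]));print("expected from tool",p,proj("scene",p),proj("top",p))
for x,y in((.498,.036),(.504,.029)):
    print([proj("scene",[x+.055*a,y+.055*b,.006]).round(1).tolist() for a,b in((1,0),(-1,0),(0,1),(0,-1))],[proj("top",[x+.055*a,y+.055*b,.006]).round(1).tolist() for a,b in((1,0),(-1,0),(0,1),(0,-1))])
E
```

```text
scene [0.5101 0.0318 0.006 ] [0.5065 0.0366 0.086 ] [-0.0036  0.0048  0.08  ]
top [0.5    0.0246 0.006 ] [0.4987 0.0295 0.086 ] [-0.0013  0.0049  0.08  ]
cols 266 289 rows 172 202 [(172, np.int64(273)), (176, np.int64(267)), (180, np.int64(266)), (184, np.int64(266)), (188, np.int64(266)), (192, np.int64(266)), (196, np.int64(266)), (200, np.int64(269))]
expected from tool [0.5008 0.0334 0.006 ] [274.9089 195.5903] [234.6512 219.4869]
[[273.5, 208.7], [278.1, 182.0], [293.7, 197.1], [258.2, 193.0]] [[233.6, 202.8], [234.0, 238.2], [216.1, 220.7], [251.6, 220.1]]
[[271.0, 209.9], [275.6, 183.2], [291.2, 198.3], [255.7, 194.1]] [[235.9, 200.8], [236.3, 236.3], [218.3, 218.7], [253.9, 218.1]]
```

```bash
python3 -c "
from cell import robot
print(robot.hand_in())"
```

```text
the job is handed in; nothing more can be done
None
```

I handed the job in at about 21 s of the 72 s allowed. The wedge alone holds the jar, and the mug stands upright on the coaster.

- **Wedge and jar:** I took the wedge nearest the base and slid it up the ledge under the middle of the jar. Pushing the jar took about 6 N. When it met the board the push rose to 13.2 N, inside the 11–16 N window, with about 5 N of downward press. I then eased off and let go. The jar did not move between the pictures taken just after the mug was lifted and at the end.
- **Mug:** I lifted it off and set it down, with at most about 8 N of contact force at touchdown.
- **Last checks:** In the final pictures the gripper is clear of everything. The tin and bin look as they were. The bowl was only partly in the last crop, and I did not compare what hangs on the board with the start.
- **Disagreements:** The two cameras differed by about 8 mm throughout, so I used their averages. By the last measurement the mug is about 5–6 mm off the coaster's centre; a rougher reading by eye gave up to about 9 mm. I judged that close enough and did not regrip.

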